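Bring the test pit under the depth gauge and take the reading

ROBOT

A 6-joint arm with a two-finger parallel gripper is mounted at the origin on a cart in front of the work surface, level with it; the furniture and walls round the work are solid. World frame = base frame: x ahead of the robot, y to its left, z up, the work surface at z = 0. Lengths are in mm, angles in rad, forces in N, time in s.
With the tool pointing down it reaches from about 300 to 775 mm from the base axis. Payload 14.6 kg.
Tool frame: the origin (TCP) lies midway between the tips of the shut fingers; the grasp point (between the pads) lies 19 mm behind it (manip.grasp_offset is the distance from the TCP to the grasp point, in mm); z points along the fingers, y is the line along which they close (so a half turn about z gives the same grasp; the last joint's range is limited). The gripper opens to 94 mm and grips with 3 to 60 N. Pads are 16 mm wide; open, the fingers measure 119 mm over their backs; the gripper's body (75 mm by 177 mm) begins 78 mm behind the grasp point.
Start: joints at [-1.309, 0.3, 1.521, -0, 1.321, -0.067], TCP at [177.592, -520.529, 205.446] pointing down, gripper open.
Joint ranges: [-3.03, 3.03], [-0.79, 2.21], [0.23, 2.52], [-1.04, 4.18], [0, 3.07], [-2.55, 2.55]. Speed limits (rad/s): [2.22, 2.22, 2.57, 3.14, 3.14, 3.14].

INTERFACE

Orientations are given as [roll, pitch, yaw] about the fixed x, y, z axes, in that order (R = Rz(yaw) Ry(pitch) Rx(roll)).
In Python, from cell import manip, viewer gives the robot as it stands. The module is installed in compiled form; this text tells all that it offers.
- The arm moves only by the tool move_arm, never from a script. Its argument "moves" is a list of rows, each a list of 4 numbers: the shift along the tool's x, y, z in m, then the turn about the tool's z in rad. A call has 1 to 12 rows; each row is the pose to reach, as a shift and turn from the pose commanded when the call began, along the tool's axes at that moment; what a row does not reach only later rows make up. A row lasts 1/10 s, in which the tool goes at most 50 mm and 8.59 degrees, less where a joint would pass 70% of its speed; a pose out of reach is approached as far as the arm can. A call with a gripper value outside its range is refused whole. "jaw" is the finger opening in m, from 0 to 0.094, set as the call begins (left out, the last holds). The fingers move at their own pace and stop on an object; "squeeze" is the grip in N (left out, the last holds). Time passes only in rows, so rows that repeat a pose let the fingers close. It gives the time, the measured TCP pose, the force, the opening and the grip force at its end, in the units of the state.
- manip.read_state(): the state, without advancing time (a new reading comes with each control period).
- viewer.camera(name): name is "side" or "top" or "wrist"; returns a dict with "frame" (420x560x3 uint8, blue, green, red), "z_map" (420x560 float32, mm along the optical axis (not along the pixel's ray), 0 where there is no reading), "fx", "fy", "cx", "cy" (pixels), "D" ([k1, k2, p1, p2, k3] as OpenCV has them; the pictures are not rectified), "origin" and "orientation" of the camera in the world. Camera axes: x right, y down, z forward; pixel columns grow to the right and rows downward; lengths in mm; the calibration is good to about 2 mm. A picture is of the moment at which its call begins.
- manip.sign_off(): hands the job in; it is judged then, once.
The state is a dict: "clock": time; "joints": joint angles; "qd": joint speeds; "effort": joint torques, N m; "eef_pos": TCP position; "eef_rot": TCP orientation; "wrist_force": force on the tool from outside, world axes, zero at the start; "moment": the same for the moment, N m; "finger_gap": finger opening in mm; "finger_force": force on a finger pad.
Only numpy, scipy, OpenCV 4.12 (cv2) and the standard library are available. Lean on these libraries where they do the work, as an engineer would, in place of code of your own. Each camera call takes 0.05 s, during which the arm holds its last target. There are 200 camera calls.

TASK

Slide the aluminium specimen block flat along the guide fence, bevelled end first, until the gauge's sprung plunger rides up on it and drops to the bottom of the small round pit in its top. Only then squeeze the trigger of the fixed grip fully to take the reading and let it spring back; leave the block flat on the bench along the fence, the plunger still in the pit.

Things in the scene. Friction and masses are not known exactly. Their poses are not given: they have to be found in the camera images.
- specimen: Loose aluminium block lying on the bench, 60 (its x) x 152 (y) x 14 mm, about 0.4 kg. Origin: underside, on the centreline, 77 mm from the tip of the leading end, which points to its -y; tail at y = +75. The leading 22 mm are a bevel falling from 14 to 1 mm, up which the plunger climbs. It must lie with its y along the fence's y and its +x side against the fence.
- pit (a point): Mouth centre of the marked spot: a round blind pit 10 mm wide and 8 mm deep in the block's top, on the centreline at block (0, -25, 14) mm, so 30 mm from the side that touches the fence.
- rib (a point): Point to hold the block: in the middle of its upright rib at block (0, 55, 36) mm. The rib is 14 mm wide (block x), 42 mm long (block y), and rises from the block's top at z = 14 to z = 47 mm; hold it across its 14 mm from above, with the fingertips above z = 16 mm.
- fence: Steel guide fence fixed to the bench: a bar 220 mm long (its y, -70 to +150), 16 mm wide, 12 mm high. The face that guides the block is at fence x = +30 mm and looks to fence -x. Origin: on the bench, 30 mm in front of that face, at the middle of the gauge's range. The block is slid along the fence towards fence -y.
- gauge_middle (a point): Fence (0, 0, 16) mm, middle of the gauge's setting range. The dial gauge (dial 54 mm wide at height 101 to 155 mm, column and foot behind the fence) is clamped up to 10 mm to either side along the fence; where is not measured: see or feel it. Its vertical plunger hangs 30 mm in front of the fence face and does not give sideways, so in the pit it stops the block.
- plunger (a joint): Lift of the gauge's sprung plunger (5 mm rod with a round tip, pushed down by about 3 N) in m: 0 hanging free with its tip 2 mm above the bench, 0.012 riding on the block's top, 0.004 at the bottom of the pit; at most 0.016.
- grip: Fixed black pistol grip standing on the bench on an 85 x 70 x 10 mm foot. Origin: on the bench under the handle's middle. The handle is 22 mm (its x, -11 to +11) x 30 mm (y), 98 mm high to the top; a head at 84 to 98 mm height reaches to x = -23. The steel trigger hangs from the head on the -x side.
- squeeze_point (a point): Where to centre the fingers to squeeze: grip (-9, 0, 56) mm, fingers closing along the grip's x from above, one on the trigger, one on the handle's back (x = +11). The span is 54 mm at rest, 41 mm when squeezed fully.
- trigger_end (a point): Axis of the round bead (10 mm thick, 18 mm long along the grip's y) at the trigger's lower end; at rest at grip (-38, 0, 47) mm.
- trigger (a joint): Trigger angle in rad: 0 at rest, 0.30 squeezed fully against its stop. Sprung: 4 N at the bead to start, about 9 N fully squeezed. It hinges on the grip's y axis at grip (-20, 0, 89) mm.
Mind the look-alikes: they are no part of the job. Leave any green look-alike of the grip alone.

How it is judged:
By the outcome, as a careful person would: the job done as asked, in the order asked, and still so for the second after the job is handed in, with the robot touching nothing.
It also fails if it takes over 58 s, if anything falls off the work surface, if the arm or the gripper's body presses on something with over 40 N, if the wrist force passes 120 N, or if a joint passes its speed limit or range.

## Working session

There is one attempt and no reset: what is moved stays moved. The work goes in short steps, Python scripts to look and compute and a tool call to move; the robot and the scene stay as the last step left them, time stands still between calls to the robot, and variables do not carry over. Pictures are saved under pics/ and viewed, at most 10 in all, crops included, and the job is handed in when it is done.

Besides the shell and the picture viewer there is one more tool, called after "Call:" as name([rows], argument=value, ...), one row to a line, values as JSON. move_arm: Moves the arm, as the interface text tells. Its arguments: {"type":"object","properties":{"moves":{"type":"array"},"jaw":{"type":"number"},"squeeze":{"type":"number"}},"required":["moves"]}

```bash
mkdir -p pics
cat > h.py <<'E'
import numpy as np,cv2,pickle
from cell import manip,viewer
from scipy.spatial.transform import Rotation as R
def cam(n,save=None):
    c=viewer.camera(n)
    if save: cv2.imwrite('pics/'+save+'.png',c['frame']); pickle.dump(c,open('pics/'+save+'.pkl','wb'))
    return c
def cR(c):
    o=np.array(c['orientation'],float)
    return o if o.shape==(3,3) else (R.from_quat(o).as_matrix() if o.size==4 else R.from_euler('xyz',o).as_matrix())
def rays(c,uv):
    K=np.array([[c['fx'],0,c['cx']],[0,c['fy'],c['cy']],[0,0,1]])
    p=cv2.undistortPoints(np.array(uv,float).reshape(-1,1,2),K,np.array(c['D'],float)).reshape(-1,2)
    return np.c_[p,np.ones(len(p))]
def at_z(c,uv,z):
    d=rays(c,uv)@cR(c).T; o=np.array(c['origin']); return o+d*((z-o[2])/d[:,2])[:,None]
def depth(c,uv):
    uv=np.array(uv).reshape(-1,2); r=rays(c,uv); zz=c['z_map'][uv[:,1].astype(int),uv[:,0].astype(int)]
    return (r*zz[:,None])@cR(c).T+np.array(c['origin'])
def cloud(c):
    v,u=np.nonzero(c['z_map']>0); return depth(c,np.c_[u,v]),np.c_[u,v]
def proj(c,P):
    K=np.array([[c['fx'],0,c['cx']],[0,c['fy'],c['cy']],[0,0,1]]); M=cR(c).T
    return cv2.projectPoints(np.array(P,float).reshape(-1,1,3),cv2.Rodrigues(M)[0],-M@np.array(c['origin'],float),K,np.array(c['D'],float))[0].reshape(-1,2)
E
python3 - <<'E'
from h import *
for n in ['top','side']:
    c=cam(n,n+'0'); print(n,c['origin'],c['orientation'],c['fx'],c['cx'],c['cy'])
f=[pickle.load(open(f'pics/{n}0.pkl','rb'))['frame'] for n in ['top','side']]
print(manip.read_state())
E
```

```text
top [ 410.46878391 -228.61355371  913.21466874] [-3.05066773 -0.00473319 -1.54468423] 482.08106495689384 282.3333294912212 215.11097720137826
side [ 546.10813587 -971.04088385  556.07839402] [-2.13602127  0.02484381  0.0491849 ] 468.7178717123107 282.8505097193838 214.99295880950189
{'clock': 0.1, 'joints': array([-1.30859154e+00,  3.00420752e-01,  1.52149727e+00, -9.04158420e-07,
        1.32067403e+00, -6.65951165e-02]), 'qd': array([-7.30504574e-05, -1.56239784e-03, -1.38425573e-03, -4.29518150e-04,
        4.74582700e-04,  1.67588236e-03]), 'effort': array([ 3.01022170e-03, -5.32645476e+01, -3.53283727e+01,  7.10361474e-02,
        2.34803266e-02, -8.75016326e-05]), 'eef_pos': array([ 177.54146035, -520.32389637,  204.94939438]), 'eef_rot': array([-3.14059542e+00, -6.56317564e-05,  3.28800099e-01]), 'wrist_force': array([-1.10566133,  0.44366542, -0.25976051]), 'moment': array([ 0.05169457,  0.01934713, -0.01699593]), 'finger_force': 0.0, 'finger_gap': 93.97056602972967}
```

View pics/top0.png

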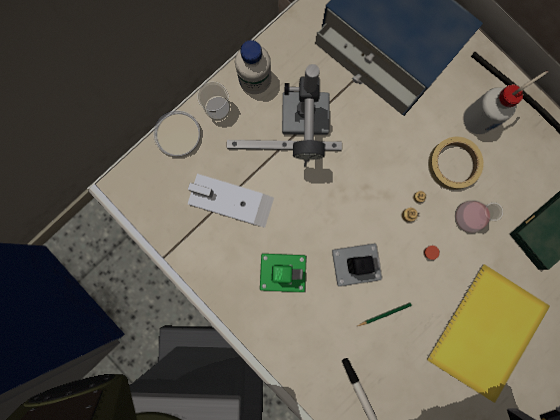

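View pics/side0.png

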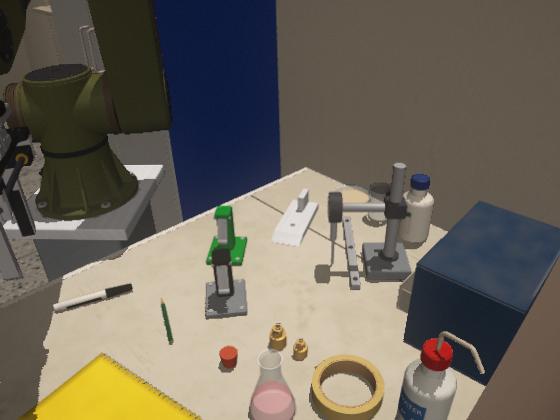

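The top view shows the block at about (230,200), with its rib at (200,188) and bevel to the right at (265,210). The fence runs (228,145)–(342,146), the gauge dial is at (309,148), the black grip at (358,264), and the green look-alike at (284,273). The side view confirms this layout. Next I'll enlarge both.

Run:
```python
from h import *
f=cv2.imread('pics/top0.png')
a=cv2.resize(f[120:240,180:360],None,fx=4.4,fy=4.4,interpolation=cv2.INTER_CUBIC); cv2.imwrite('pics/a.png',a)
g=cv2.imread('pics/side0.png')
b=cv2.resize(f[230:300,320:400],(480,420),interpolation=cv2.INTER_CUBIC);s=cv2.resize(g[235:325,195:255],(280,420),interpolation=cv2.INTER_CUBIC)
cv2.imwrite('pics/b.png',np.hstack([b,s]))
c=pickle.load(open('pics/top0.pkl','rb'));P,uv=cloud(c)
def rect(m,n):
    r=cv2.minAreaRect(P[m][:,:2].astype(np.float32)); print(n,m.sum(),r,P[m].mean(0))
def reg(u0,u1,v0,v1): return (uv[:,0]>=u0)&(uv[:,0]<=u1)&(uv[:,1]>=v0)&(uv[:,1]<=v1)
B=reg(180,275,170,228)
rect(B&(P[:,2]>10)&(P[:,2]<18),'blocktop'); rect(B&(P[:,2]>40),'ribtop')
F=reg(222,347,135,155); rect(F&(P[:,2]>8)&(P[:,2]<16),'fence')
G=reg(325,390,235,295); rect(G&(P[:,2]>6)&(P[:,2]<14),'foot'); rect(G&(P[:,2]>90)&(P[:,2]<105),'head'); rect(reg(285,330,130,165)&(P[:,2]>100),'dial')
```

```text
blocktop 2063 ((519.7623291015625, -127.02601623535156), (141.5943603515625, 60.38166427612305), 74.7239990234375) [ 518.97740591 -128.49357004   13.60524735]
ribtop 183 ((532.9248657226562, -78.49034118652344), (42.320472717285156, 14.08812427520752), 74.54557800292969) [532.44393694 -79.04811903  46.27604032]
fence 697 ((627.6454467773438, -230.33226013183594), (16.851049423217773, 218.07264709472656), 0.5520346164703369) [ 627.26963915 -211.53256544   11.64636113]
foot 1127 ((403.72772216796875, -372.8042907714844), (69.65036010742188, 85.59650421142578), 10.3406343460083) [ 404.29603843 -367.41867752    9.69598588]
head 351 ((403.4504089355469, -370.6636962890625), (30.077173233032227, 34.17557907104492), 12.615761756896973) [ 403.63959312 -369.9416106    97.04712463]
dial 683 ((602.38916015625, -270.805908203125), (46.658084869384766, 51.82085037231445), 1.0826282501220703) [ 592.3842739  -270.14616105  142.54983869]
```

View pics/a.png

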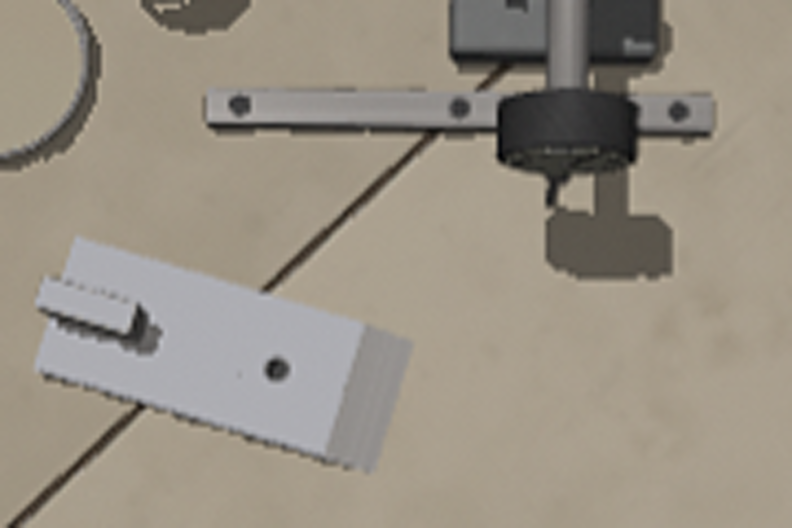

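View pics/b.png

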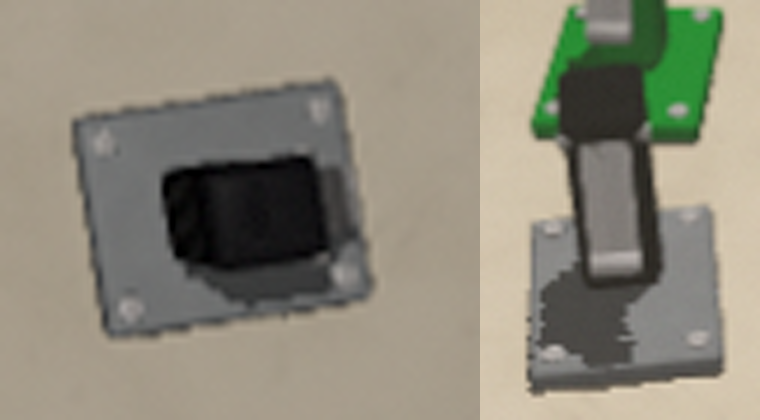

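The crops show the rib, the pit at crop (277,370) and the stem at (552,195) below the dial. On the black grip, the trigger faces -y. Rectangle sizes match the given ones: rib 42x14, fence 218x17, foot 86x70, head 34x30.

```bash
cat >> h.py <<'E'
def go(cmd,tgt):  # (x,y,z,yaw) commanded -> target ; prints row
    y=cmd[3]; d=np.array(tgt[:3])-cmd[:3]; c,s=np.cos(y),np.sin(y)
    print(np.round([(c*d[0]+s*d[1])/1e3,(s*d[0]-c*d[1])/1e3,-d[2]/1e3,-(tgt[3]-y)],4))
E
python3 - <<'E'
from h import *
go([177.6,-520.5,205.4,.3288],[533.4,-76.5,205.4,1.3037])
c=pickle.load(open('pics/top0.pkl','rb'));P,uv=cloud(c)
for a in [(640,700,-130,-60),(640,700,-240,-60),(640,760,-240,0)]:
    m=(P[:,0]>a[0])&(P[:,0]<a[1])&(P[:,1]>a[2])&(P[:,1]<a[3])&(P[:,2]>60); print(a,m.sum(),P[m].max(0) if m.any() else 0,P[m].min(0) if m.any() else 0)
E
```

```text
[ 0.4801 -0.3053 -0.     -0.9749]
(640, 700, -130, -60) 76 [698.88722161 -71.16542625  73.60091625] [ 672.94112374 -127.59216739   60.69706297]
(640, 700, -240, -60) 131 [699.29476208 -71.16542625 139.22974746] [ 672.94112374 -239.53659872   60.69706297]
(640, 760, -240, 0) 1220 [759.7960099  -70.65366197 139.22974746] [ 672.94112374 -239.53659872   60.07873594]
```

Call:
move_arm([
  [0.48, -0.305, 0, -0.975],
  [0.48, -0.305, 0, -0.975],
  [0.48, -0.305, 0, -0.975],
  [0.48, -0.305, 0, -0.975],
  [0.48, -0.305, 0, -0.975],
  [0.48, -0.305, 0, -0.975],
  [0.48, -0.305, 0, -0.975],
  [0.48, -0.305, 0, -0.975],
  [0.48, -0.305, 0, -0.975],
  [0.48, -0.305, 0, -0.975],
  [0.48, -0.305, 0, -0.975],
  [0.48, -0.305, 0, -0.975],
], jaw=0.094)

```text
clock: 1.3
eef_pos: [534.9, -73.6, 204.9]
eef_rot: [-3.141, -0.0, 1.307]
wrist_force: [0.2, 0.3, 0.9]
finger_gap: 94.0
finger_force: 0.0
```

Run:
```python
from h import *
c=cam('wrist','w1');c=cam('wrist','w1');P,uv=cloud(c)
s=manip.read_state();print(s['eef_pos'],s['eef_rot'],s['qd'].round(3))
near=(abs(P[:,0]-533)<60)&(abs(P[:,1]+78)<60)
m=near&(P[:,2]>42)&(P[:,2]<55);print(m.sum(),cv2.minAreaRect(P[m][:,:2].astype(np.float32)) if m.any() else c['origin'], P[m].mean(0))
print(np.percentile(P[:,2],[1,50,99]))
```

```text
[534.16731065 -74.87001448 204.73869504] [-3.14051581e+00 -1.17398701e-04  1.30693879e+00] [-0.061 -0.032  0.039 -0.01  -0.003 -0.042]
635 ((532.0606079101562, -78.88854217529297), (41.656532287597656, 13.68790340423584), 74.93203735351562) [532.19754886 -78.43065031  46.47728538]
[-8.53332074e+02  9.38108147e-03  3.39318905e+02]
```

View pics/w1.png

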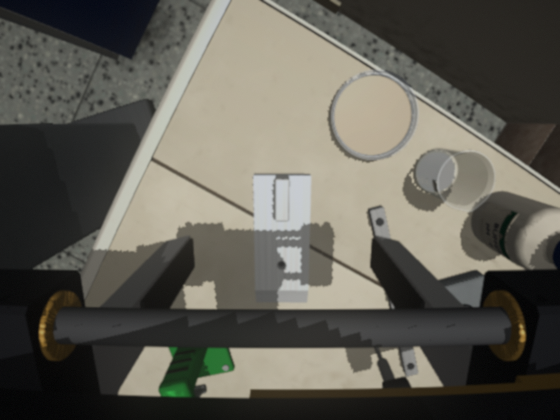

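The wrist view shows the rib at (282,200) and the pit at (281,264). The rib is at (532.3, -78.7) by depth, which agrees with the top view, so I'll descend and grip.

Call:
move_arm([
  [0, 0, 0.05, 0],
  [0, 0, 0.1, 0],
  [0, 0, 0.14, 0],
  [0, 0, 0.165, 0],
  [0, 0, 0.18, 0],
  [0, 0, 0.182, 0],
  [0, 0, 0.182, 0],
  [0, 0, 0.182, 0],
], jaw=0.045)

```text
clock: 2.2
eef_pos: [533.7, -77.4, 24.6]
eef_rot: [3.14, -0.0, 1.303]
wrist_force: [-0.6, 0.0, -0.5]
finger_gap: 44.9
finger_force: 0.0
```

Call:
move_arm([
  [0, 0, 0, 0],
  [0, 0, 0, 0],
  [0, 0, 0, 0],
  [0, 0, 0, 0],
  [0, 0, 0, 0],
  [0, 0, 0, 0],
], jaw=0.0, squeeze=25)

```text
clock: 2.8
eef_pos: [533.5, -76.9, 23.6]
eef_rot: [3.141, 0.0, 1.304]
wrist_force: [0.7, 0.2, 1.6]
finger_gap: 13.6
finger_force: 25.0
```

Run:
```python
from h import *
for n in ['top0','w1']:
    c=pickle.load(open(f'pics/{n}.pkl','rb'));P,uv=cloud(c)
    m=(P[:,2]>9)&(P[:,2]<15)&(abs(P[:,0]-627)<14)&(P[:,1]<-120)&(P[:,1]>-345); Q=P[m]
    if m.sum()<50: print(n,m.sum()); continue
    ys=np.arange(-336,-124,4.); lo=[];hi=[];yy=[]
    for y in ys:
        q=Q[abs(Q[:,1]-y)<3]
        if len(q)>15 and np.ptp(q[:,0])>12: lo.append(q[:,0].min());hi.append(q[:,0].max());yy.append(y)
    print(n,len(yy),np.polyfit(np.array(yy)+200,lo,1),np.polyfit(np.array(yy)+200,hi,1),'y ext',Q[:,1].min(),Q[:,1].max())
    m=(P[:,2]>60)&(P[:,2]<100)&(abs(P[:,0]-590)<20)&(abs(P[:,1]+271)<20);print('stem',m.sum(),P[m].mean(0) if m.any() else '')
c=pickle.load(open('pics/side0.pkl','rb'));P,uv=cloud(c)
for z0,z1 in [(15,35),(40,60),(60,80),(80,98),(105,150)]:
    m=(P[:,2]>z0)&(P[:,2]<z1)&(abs(P[:,0]-590)<14)&(abs(P[:,1]+271)<40);print('side',z0,m.sum(),P[m].mean(0) if m.any() else '')
    
go([533.4,-76.6,23.6,1.3037],[583.5,-108,23.6,1.575])
```

```text
top0 38 [-1.24244966e-02  6.19700572e+02] [-6.77669643e-03  6.34674289e+02] y ext -339.4219119807235 -121.22678322159274
stem 13 [ 585.42623451 -270.59008563   70.72954983]
w1 17 [-1.07691785e-02  6.19308130e+02] [-7.88294444e-03  6.35216152e+02] y ext -341.03422149258125 -120.87713375455084
stem 253 [ 589.50470726 -266.90227467   77.31470347]
side 15 24 [ 590.10713692 -271.91224922   25.36270562]
side 40 24 [ 589.40120724 -272.05320531   49.28983822]
side 60 52 [ 589.84850464 -274.10279736   70.54868306]
side 80 61 [ 589.76251662 -274.32630955   88.59243142]
side 105 304 [ 590.13699374 -291.24089741  133.97296947]
[-0.0171  0.0566 -0.     -0.2713]
```

Call:
move_arm([
  [-0.003, 0.01, 0, -0.046],
  [-0.006, 0.019, 0, -0.092],
  [-0.009, 0.028, 0, -0.138],
  [-0.012, 0.038, 0, -0.184],
  [-0.015, 0.047, 0, -0.23],
  [-0.017, 0.056, 0, -0.276],
  [-0.017, 0.056, 0, -0.276],
  [-0.017, 0.056, 0, -0.276],
  [-0.017, 0.056, 0, -0.276],
])

```text
clock: 3.7
eef_pos: [583.0, -108.1, 23.6]
eef_rot: [3.141, 0.0, 1.579]
wrist_force: [3.6, -2.2, 1.2]
finger_gap: 14.1
finger_force: 25.0
```

Call:
move_arm([
  [0, 0.002, 0, 0],
  [0, 0.004, 0, 0],
  [0, 0.005, 0, 0],
  [0, 0.006, 0, 0],
  [0, 0.006, 0, 0],
  [0, 0.006, 0, 0],
])

```text
clock: 4.3
eef_pos: [587.9, -107.7, 23.6]
eef_rot: [-3.139, -0.0, 1.579]
wrist_force: [-6.7, -0.8, 8.6]
finger_gap: 13.8
finger_force: 25.0
```

Run:
```python
from h import *
c=cam('top','t2');P,uv=cloud(c);s=manip.read_state();print(s['eef_pos'],s['wrist_force'],s['moment'])
f=c['frame'];cv2.imwrite('pics/t2c.png',cv2.resize(f[110:220,180:360],None,fx=4.4,fy=4.4,interpolation=cv2.INTER_CUBIC))
```

```text
[ 587.88769484 -107.75272332   23.61669249] [-6.4604873  -1.23134605  8.20564851] [-0.14813713  1.10589475 -0.29177405]
```

View pics/t2c.png

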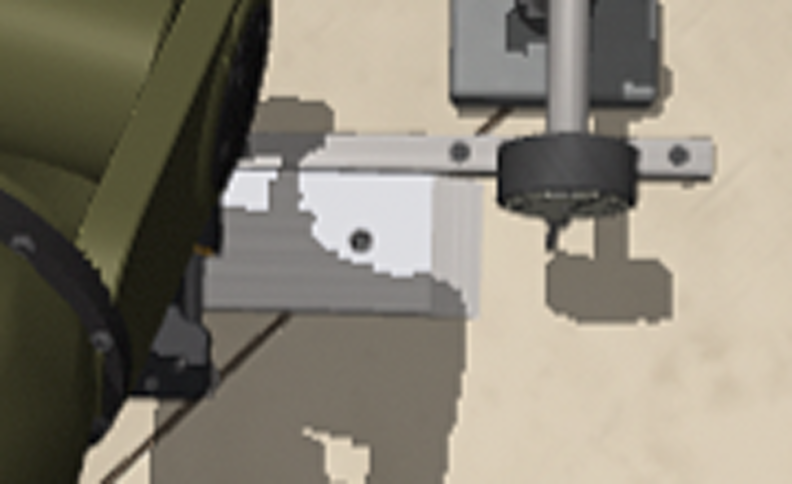

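The block lies against the fence (6.5 N contact), with its pit at crop (361,240) and the stem at (552,240). I'll slide it up under the plunger.

Call:
move_arm([
  [-0.006, 0, 0, 0],
  [-0.013, 0, 0, 0],
  [-0.02, 0, 0, 0],
  [-0.027, 0, 0, 0],
  [-0.033, 0, 0, 0],
  [-0.039, 0, 0, 0],
  [-0.045, 0, 0, 0],
  [-0.051, 0, 0, 0],
  [-0.057, 0, 0, 0],
  [-0.063, 0, 0, 0],
  [-0.066, 0, 0, 0],
  [-0.066, 0, 0, 0],
])

```text
clock: 5.55
eef_pos: [589.1, -172.8, 23.2]
eef_rot: [-3.141, -0.002, 1.58]
wrist_force: [0.6, 3.1, 2.2]
finger_gap: 13.7
finger_force: 25.0
```

Run:
```python
from h import *
c=pickle.load(open('pics/t2.pkl','rb'));print('pit',at_z(c,[[180+361/4.4,110+240/4.4]],14))
s=manip.read_state();print(s['eef_pos'],s['wrist_force'],s['qd'].round(3))
c=cam('side','s3');f=c['frame'];cv2.imwrite('pics/s3c.png',cv2.resize(f[150:300,270:430],None,fx=4,fy=4,interpolation=cv2.INTER_CUBIC))
```

```text
pit [[ 587.5428094  -189.85322024   14.        ]]
[ 589.13081853 -172.78688054   23.18851761] [0.5520156  3.06227315 2.1625488 ] [ 0.    -0.001 -0.    -0.005 -0.004  0.004]
```

View pics/s3c.png

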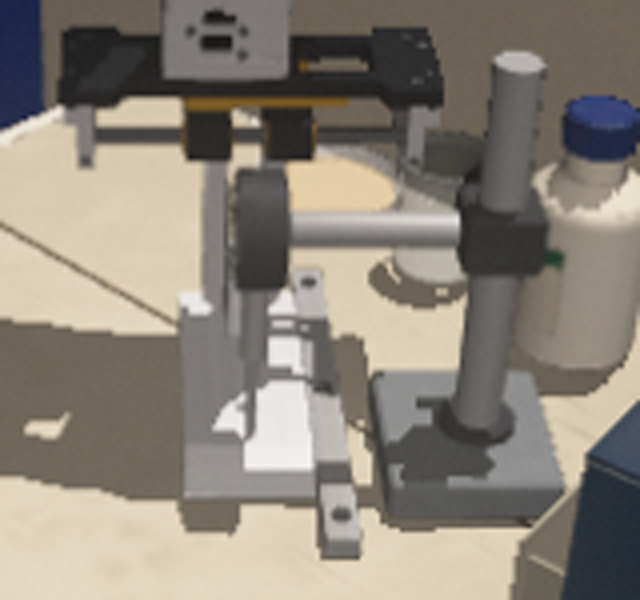

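The plunger rides on the block's top at crop (250,430), with the block beside the fence. I'll press lightly on the fence and creep on.

Call:
move_arm([
  [0, 0.001, 0, 0],
  [0, 0.001, 0, 0],
  [-0.003, 0.001, 0, 0],
  [-0.006, 0.001, 0, 0],
  [-0.008, 0.001, 0, 0],
  [-0.008, 0.001, 0, 0],
])

```text
clock: 6.2
eef_pos: [589.8, -180.3, 23.2]
eef_rot: [-3.139, -0.003, 1.58]
wrist_force: [-3.6, 9.7, 5.7]
finger_gap: 13.8
finger_force: 25.0
```

Call:
move_arm([
  [-0.001, 0, 0, 0],
  [-0.002, 0, 0, 0],
  [-0.003, 0, 0, 0],
  [-0.003, 0, 0, 0],
])

```text
clock: 6.6
eef_pos: [589.9, -183.1, 23.2]
eef_rot: [-3.139, -0.003, 1.58]
wrist_force: [-3.3, 10.9, 5.9]
finger_gap: 13.7
finger_force: 25.0
```

Call:
move_arm([
  [-0.001, 0, 0, 0],
  [-0.002, 0, 0, 0],
  [-0.002, 0, 0, 0],
  [-0.002, 0, 0, 0],
])

```text
clock: 7.0
eef_pos: [589.9, -185.1, 23.2]
eef_rot: [-3.139, -0.003, 1.58]
wrist_force: [-4.5, 11.8, 6.5]
finger_gap: 14.0
finger_force: 25.0
```

Run:
```python
from h import *
a=cam('side','s4');b=pickle.load(open('pics/s3.pkl','rb'))
f=[cv2.resize(x['frame'][185:285,310:360],None,fx=6,fy=6,interpolation=cv2.INTER_CUBIC) for x in (b,a)]
cv2.imwrite('pics/s4c.png',np.hstack(f));s=manip.read_state();print(s['eef_pos'],s['wrist_force'])
```

```text
[ 589.87824955 -185.06542624   23.18237572] [-3.69240539 12.85176928  5.95513695]
```

View pics/s4c.png

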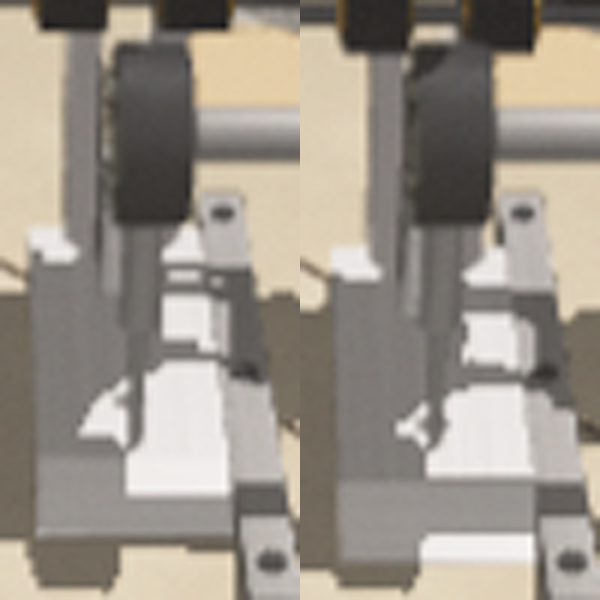

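Comparing the two crops, the stem meets the block at (130,440) and (430,440), so it isn't clearly dropped yet. I'll go on millimetre by millimetre.

Call:
move_arm([
  [-0.0005, 0, 0, 0],
  [-0.001, 0, 0, 0],
  [-0.001, 0, 0, 0],
])

```text
clock: 7.35
eef_pos: [589.9, -185.9, 23.2]
eef_rot: [-3.139, -0.003, 1.58]
wrist_force: [-4.4, 12.6, 5.8]
finger_gap: 13.8
finger_force: 25.0
```

Call:
move_arm([
  [-0.0005, 0, 0, 0],
  [-0.001, 0, 0, 0],
  [-0.001, 0, 0, 0],
])

```text
clock: 7.65
eef_pos: [589.9, -186.9, 23.2]
eef_rot: [-3.139, -0.003, 1.58]
wrist_force: [-4.2, 12.5, 6.2]
finger_gap: 13.7
finger_force: 25.0
```

Call:
move_arm([
  [-0.0005, 0, 0, 0],
  [-0.001, 0, 0, 0],
  [-0.001, 0, 0, 0],
])

```text
clock: 7.95
eef_pos: [589.9, -187.8, 23.2]
eef_rot: [-3.139, -0.003, 1.58]
wrist_force: [-3.9, 13.4, 5.9]
finger_gap: 13.7
finger_force: 25.0
```

Call:
move_arm([
  [-0.0005, 0, 0, 0],
  [-0.001, 0, 0, 0],
  [-0.001, 0, 0, 0],
])

```text
clock: 8.25
eef_pos: [589.9, -188.8, 23.2]
eef_rot: [-3.139, -0.003, 1.58]
wrist_force: [-3.8, 13.5, 6.2]
finger_gap: 13.9
finger_force: 25.0
```

Run:
```python
from h import *
s=manip.read_state();print(s['eef_pos'],s['wrist_force'],s['moment'])
B=[pickle.load(open('pics/s3.pkl','rb')),pickle.load(open('pics/s4.pkl','rb')),cam('side','s5')]
f=[cv2.resize(x['frame'][195:280,316:352],None,fx=7,fy=7,interpolation=cv2.INTER_CUBIC) for x in B]
cv2.imwrite('pics/s5c.png',np.hstack(f))
c=B[2]; print('pit px expect',proj(c,[[590,-245-25,14],[590,-270,6]]))
```

```text
[ 589.94134447 -188.83172581   23.20562624] [-3.84918108 13.51458369  6.22900173] [ 2.57505992  0.48745107 -0.0417396 ]
pit px expect [[331.70682913 258.71859306]
 [331.56935173 262.07983108]]
```

View pics/s5c.png

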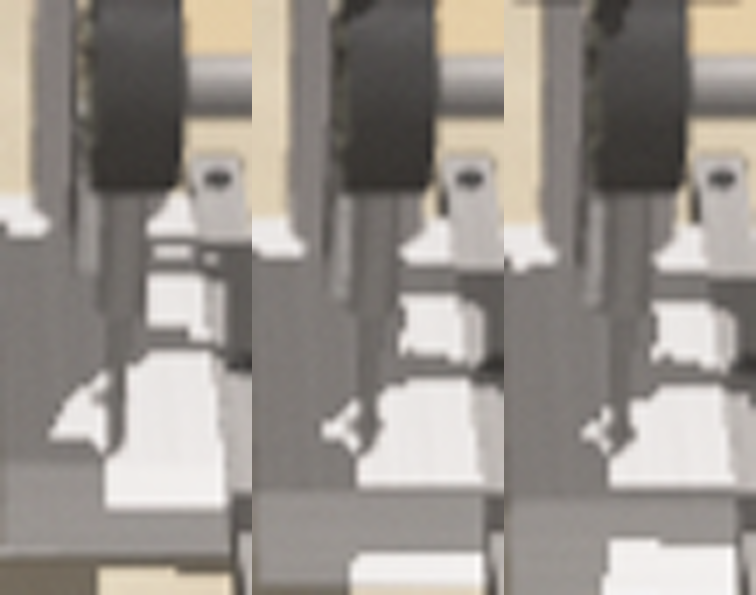

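The rod meets the block at about (615,445) in all three crops, so I'll check whether the block still follows the gripper and how far the pit is.

Run:
```python
from h import *
cam('top','t5')
for n in ['t2','t5']:
    c=pickle.load(open(f'pics/{n}.pkl','rb'));P,uv=cloud(c)
    m=(P[:,2]>12)&(P[:,2]<16.5)&(P[:,0]>565)&(P[:,0]<610)&(P[:,1]<-150)&(P[:,1]>-330)
    print(n,m.sum(),'min y top',np.sort(P[m][:,1])[[0,3,8]] if m.any() else '')
for n in ['s3','s4','s5']:
    c=pickle.load(open(f'pics/{n}.pkl','rb'));P,uv=cloud(c)
    # slice: block top/bevel profile, fit bevel plane and top
    m=(P[:,0]>565)&(P[:,0]<612)&(P[:,1]<-200)&(P[:,1]>-350)
    bev=m&(P[:,2]>3.5)&(P[:,2]<11.5)&(P[:,1]<-200); k=np.polyfit(P[bev][:,2],P[bev][:,1],1)
    print(n,'y at z=7.5:',k[0]*7.5+k[1],'slope',k[0],bev.sum())
    # rod: narrow points above block in rod column
    r=(abs(P[:,0]-590)<6)&(abs(P[:,1]+270)<12)&(P[:,2]>17)&(P[:,2]<100)
    q=P[r];print(' rod',len(q),[(z,np.round(q[abs(q[:,2]-z)<6].mean(0)[:2],1),np.round(np.ptp(q[abs(q[:,2]-z)<6][:,0]),1)) for z in (22,34,46,58,70,82,94) if (abs(q[:,2]-z)<6).any()])
```

```text
t2 730 min y top [-273.06783252 -226.17148025 -224.03585877]
t5 541 min y top [-301.4972328  -299.36289505 -295.95849447]
s3 y at z=7.5: -288.6196081959328 slope 2.0015169393543686 203
 rod 171 [(22, array([ 589.8, -272.1]), np.float64(4.1)), (34, array([ 589.8, -272. ]), np.float64(4.0)), (46, array([ 589.4, -271.2]), np.float64(3.8)), (58, array([ 589.5, -273.7]), np.float64(9.1)), (70, array([ 590. , -274.5]), np.float64(11.1)), (82, array([ 589.7, -274.4]), np.float64(11.1)), (94, array([ 589.6, -274.4]), np.float64(10.7))]
s4 y at z=7.5: -301.0538607719712 slope 1.893340682491395 215
 rod 174 [(22, array([ 590.1, -271.8]), np.float64(3.9)), (34, array([ 589.8, -271.9]), np.float64(4.0)), (46, array([ 589.4, -271.7]), np.float64(4.1)), (58, array([ 589.6, -272.4]), np.float64(9.1)), (70, array([ 590.1, -273.9]), np.float64(11.0)), (82, array([ 589.7, -274.5]), np.float64(11.1)), (94, array([ 589.6, -274.3]), np.float64(11.0))]
s5 y at z=7.5: -304.6642914502572 slope 1.679939411729668 203
 rod 173 [(22, array([ 590.1, -272.1]), np.float64(4.1)), (34, array([ 589.8, -272.4]), np.float64(3.9)), (46, array([ 589.6, -271.7]), np.float64(4.0)), (58, array([ 589.2, -272.9]), np.float64(9.0)), (70, array([ 590.2, -274.2]), np.float64(11.1)), (82, array([ 589.7, -274.3]), np.float64(11.2)), (94, array([ 589.6, -274.5]), np.float64(10.8))]
```

The block follows the gripper without slipping now. In the side camera's own frame, the pit is still about 6 mm short of the rod, so I'll keep creeping.

Call:
move_arm([
  [-0.001, 0, 0, 0],
  [-0.002, 0, 0, 0],
  [-0.002, 0, 0, 0],
])

```text
clock: 8.65
eef_pos: [589.9, -191.0, 23.2]
eef_rot: [-3.139, -0.003, 1.58]
wrist_force: [-3.0, 11.4, 5.4]
finger_gap: 13.8
finger_force: 25.0
```

Call:
move_arm([
  [-0.0005, 0, 0, 0],
  [-0.001, 0, 0, 0],
  [-0.001, 0, 0, 0],
])

```text
clock: 8.95
eef_pos: [590.0, -192.2, 23.2]
eef_rot: [-3.139, -0.003, 1.58]
wrist_force: [-4.5, 9.6, 6.0]
finger_gap: 14.2
finger_force: 25.0
```

```bash
cat > chk.py <<'E'
from h import *
import sys
s=manip.read_state();print(s['eef_pos'],s['wrist_force'].round(1))
c=cam('side',sys.argv[1]);P,uv=cloud(c)
m=(P[:,0]>565)&(P[:,0]<612)&(P[:,1]<-200)&(P[:,1]>-350)&(P[:,2]>3.5)&(P[:,2]<11.5)
k=np.polyfit(P[m][:,2],P[m][:,1],1);print('pit y by bevel',k[0]*7.5+k[1]+41)
t=(P[:,0]>565)&(P[:,0]<612)&(P[:,1]<-230)&(P[:,1]>-280)&(P[:,2]>8)&(P[:,2]<18);print('top z',np.median(P[t][:,2]))
# rod thin/sleeve: row where it changes in depth/frame
r=(abs(P[:,0]-590)<7)&(abs(P[:,1]+271)<10)&(P[:,2]>17)
q=P[r];w=[(z,round(float(np.ptp(q[abs(q[:,2]-z)<2][:,0])),1)) for z in range(20,70,3) if (abs(q[:,2]-z)<2).sum()>1];print(w)
E
python3 chk.py s6
```

```text
[ 589.96718503 -192.21260337   23.18352749] [-4.5  9.6  6. ]
pit y by bevel -267.086245295544
top z 14.900972868281315
[(20, 3.7), (23, 3.8), (26, 3.7), (29, 3.8), (32, 3.8), (35, 2.0), (38, 3.8), (41, 3.7), (44, 3.8), (47, 3.5), (50, 3.7), (53, 3.7), (56, 1.9), (59, 5.5), (62, 9.0), (65, 9.0), (68, 9.1)]
```

Call:
move_arm([
  [-0.0005, 0, 0, 0],
  [-0.001, 0, 0, 0],
  [-0.001, 0, 0, 0],
])

```text
clock: 9.3
eef_pos: [590.0, -193.5, 23.2]
eef_rot: [-3.139, -0.002, 1.58]
wrist_force: [-3.3, 8.4, 5.5]
finger_gap: 13.9
finger_force: 25.0
```

Call:
move_arm([
  [-0.0005, 0, 0, 0],
  [-0.001, 0, 0, 0],
  [-0.001, 0, 0, 0],
])

```text
clock: 9.6
eef_pos: [590.0, -194.1, 23.2]
eef_rot: [-3.139, -0.003, 1.58]
wrist_force: [-4.0, 12.0, 6.0]
finger_gap: 14.3
finger_force: 25.0
```

```bash
python3 chk.py s7
```

```text
[ 590.00631296 -194.07145758   23.22022797] [-4. 12.  6.]
pit y by bevel -268.7524236761585
top z 15.04037817030553
[(20, 3.8), (23, 3.7), (26, 1.9), (29, 3.7), (32, 3.6), (35, 3.8), (38, 3.8), (41, 3.7), (44, 3.6), (47, 3.7), (50, 3.6), (53, 3.6), (56, 1.9), (59, 5.5), (62, 9.1), (65, 9.0), (68, 9.0)]
```

Call:
move_arm([
  [-0.0005, 0, 0, 0],
  [-0.001, 0, 0, 0],
  [-0.001, 0, 0, 0],
])

```text
clock: 9.95
eef_pos: [590.0, -195.0, 23.2]
eef_rot: [-3.139, -0.003, 1.58]
wrist_force: [-3.5, 11.9, 5.3]
finger_gap: 13.8
finger_force: 25.0
```

Call:
move_arm([
  [-0.0005, 0, 0, 0],
  [-0.001, 0, 0, 0],
  [-0.001, 0, 0, 0],
])

```text
clock: 10.25
eef_pos: [590.0, -196.0, 23.2]
eef_rot: [-3.139, -0.003, 1.58]
wrist_force: [-3.7, 11.4, 6.0]
finger_gap: 14.3
finger_force: 25.0
```

```bash
python3 chk.py s8
```

```text
[ 590.02690259 -195.98835344   23.19692781] [-3.7 11.4  6. ]
pit y by bevel -270.6692963613854
top z 14.895359886043082
[(20, 3.8), (23, 3.8), (26, 3.8), (29, 1.8), (32, 3.8), (35, 3.7), (38, 3.6), (41, 3.7), (44, 3.6), (47, 3.7), (50, 3.7), (53, 3.6), (56, 1.8), (59, 5.4), (62, 9.1), (65, 7.2), (68, 9.1)]
```

Call:
move_arm([
  [-0.0005, 0, 0, 0],
  [-0.001, 0, 0, 0],
  [-0.001, 0, 0, 0],
])

```text
clock: 10.6
eef_pos: [590.0, -197.0, 23.2]
eef_rot: [-3.139, -0.003, 1.58]
wrist_force: [-2.9, 12.1, 6.0]
finger_gap: 14.1
finger_force: 25.0
```

Call:
move_arm([
  [-0.0005, 0, 0, 0],
  [-0.001, 0, 0, 0],
  [-0.001, 0, 0, 0],
])

```text
clock: 10.9
eef_pos: [590.0, -198.0, 23.2]
eef_rot: [-3.139, -0.003, 1.58]
wrist_force: [-3.4, 11.9, 6.6]
finger_gap: 14.0
finger_force: 25.0
```

```bash
python3 chk.py s9
```

```text
[ 590.01665188 -197.99223918   23.17978809] [-3.4 11.9  6.6]
pit y by bevel -272.4650282219161
top z 15.05623164464879
[(20, 3.7), (23, 3.8), (26, 3.9), (29, 3.9), (32, 3.8), (35, 3.6), (38, 3.8), (41, 3.7), (44, 3.7), (47, 3.6), (50, 3.6), (53, 3.5), (56, 1.7), (59, 1.8), (62, 9.1), (65, 9.1), (68, 11.0)]
```

Run:
```python
from h import *
t=cam('top','t9');s=pickle.load(open('pics/s9.pkl','rb'));w=cam('wrist','w9')
C=cv2.INTER_CUBIC
print(proj(t,[[590,-270,14],[590,-280,14],[590,-260,14]]),proj(w,[[590,-270,14],[590,-280,14]]))
a=cv2.resize(t['frame'][140:190,270:340],(420,300),interpolation=C)
b=cv2.resize(s['frame'][220:282,305:360],(330,372),interpolation=C)
s3=pickle.load(open('pics/s3.pkl','rb'))
d=cv2.resize(w['frame'],(400,300))
M=np.zeros((600,800,3),np.uint8);M[:300,:420]=a;M[:372,430:760]=b;M[300:,:400]=d
e=cv2.resize(t['frame'][140:190,270:340],(300,214));
cv2.imwrite('pics/m9.png',M)
```

```text
[[304.42055816 164.39585924]
 [309.70042266 164.53904224]
 [299.13978831 164.25316418]] [[282.01662902 358.44413843]
 [281.85383574 372.3096855 ]]
```

View pics/m9.png

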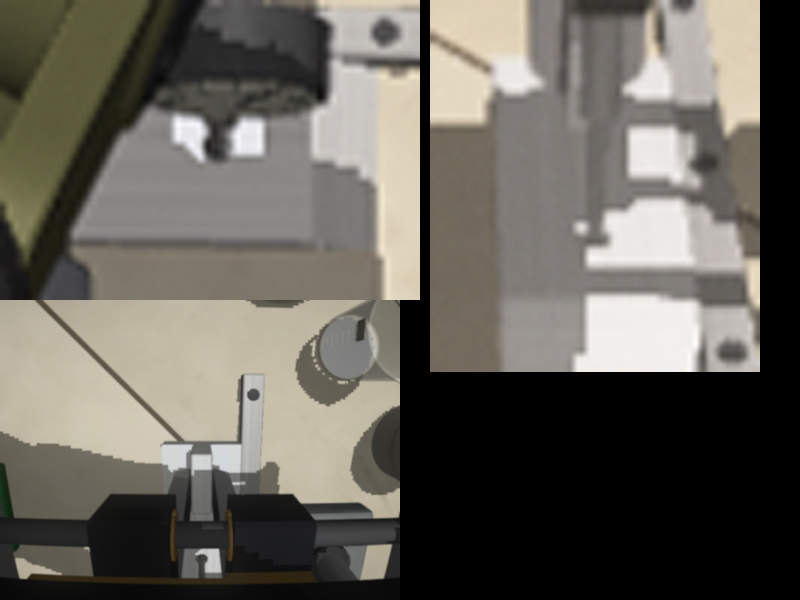

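The top crop shows the pit's dark mouth and the rod together at (217,150). The bevel edge at x=312 puts the pit centre at x≈217, so the rod is at the pit. I'll confirm that the pit stops the block.

Call:
move_arm([
  [-0.0005, 0, 0, 0],
  [-0.001, 0, 0, 0],
  [-0.001, 0, 0, 0],
])

```text
clock: 11.35
eef_pos: [590.0, -198.9, 23.2]
eef_rot: [-3.139, -0.003, 1.58]
wrist_force: [-3.1, 12.1, 5.7]
finger_gap: 13.8
finger_force: 25.0
```

```bash
python3 chk.py s10
```

```text
[ 590.04581589 -198.92317005   23.18770517] [-3.1 12.1  5.7]
pit y by bevel -273.342720345121
top z 15.038188373458865
[(20, 3.8), (23, 3.7), (26, 3.7), (29, 3.8), (32, 1.9), (35, 3.7), (38, 3.6), (41, 3.8), (44, 3.7), (47, 3.6), (50, 3.6), (53, 3.5), (56, 2.0), (59, 1.9), (62, 5.2), (65, 9.1), (68, 9.1)]
```

Call:
move_arm([
  [-0.0005, 0, 0, 0],
  [-0.001, 0, 0, 0],
  [-0.001, 0, 0, 0],
])

```text
clock: 11.7
eef_pos: [590.0, -199.2, 23.2]
eef_rot: [-3.139, -0.004, 1.58]
wrist_force: [-3.7, 17.9, 7.8]
finger_gap: 13.6
finger_force: 25.0
```

```bash
python3 chk.py s11
```

```text
[ 590.042287   -199.20100537   23.18622246] [-3.7 17.9  7.8]
pit y by bevel -273.3593900648393
top z 14.972943350823925
[(20, 3.8), (23, 4.0), (26, 3.9), (29, 3.6), (32, 3.8), (35, 3.6), (38, 3.7), (41, 3.6), (44, 3.6), (47, 3.8), (50, 3.7), (53, 3.5), (56, 1.9), (59, 1.8), (62, 9.0), (65, 9.0), (68, 11.0)]
```

The block has stopped: force jumped to 18 N with no block motion. The plunger is in the pit. I'll back off about 2.5 mm to centre it and ease the pressure.

Call:
move_arm([
  [0.001, 0, 0, 0],
  [0.002, 0, 0, 0],
  [0.0028, 0, 0, 0],
  [0.0028, 0, 0, 0],
  [0.0028, 0, 0, 0],
])

```text
clock: 12.25
eef_pos: [590.1, -199.1, 23.2]
eef_rot: [-3.14, -0.001, 1.579]
wrist_force: [-6.2, 1.1, 3.7]
finger_gap: 13.7
finger_force: 25.0
```

```bash
python3 chk.py s12
```

```text
[ 590.06473015 -199.09991271   23.18753505] [-6.2  1.1  3.7]
pit y by bevel -273.31542104905367
top z 14.995300696991762
[(20, 3.7), (23, 3.8), (26, 3.7), (29, 3.7), (32, 3.8), (35, 1.8), (38, 3.8), (41, 3.7), (44, 3.6), (47, 3.7), (50, 3.6), (53, 1.9), (56, 1.7), (59, 1.7), (62, 9.1), (65, 9.0), (68, 9.0)]
```

Call:
move_arm([
  [0.001, 0, 0, 0],
  [0.002, 0, 0, 0],
  [0.003, 0, 0, 0],
  [0.003, 0, 0, 0],
  [0.003, 0, 0, 0],
])

```text
clock: 12.8
eef_pos: [590.1, -197.6, 23.2]
eef_rot: [-3.141, 0.001, 1.579]
wrist_force: [-5.8, -8.4, 0.3]
finger_gap: 13.8
finger_force: 25.0
```

```bash
python3 chk.py s13
```

```text
[ 590.05941412 -197.63105905   23.23577873] [-5.8 -8.4  0.3]
pit y by bevel -273.0535512176997
top z 15.212429548628165
[(20, 3.7), (23, 3.8), (26, 3.7), (29, 3.8), (32, 3.8), (35, 3.6), (38, 3.7), (41, 3.9), (44, 3.8), (47, 3.7), (50, 3.7), (53, 3.6), (56, 1.8), (59, 1.8), (62, 9.0), (65, 9.1), (68, 11.1)]
```

Call:
move_arm([
  [0.0005, 0, 0, 0],
  [0.001, 0, 0, 0],
  [0.0015, 0, 0, 0],
  [0.0015, 0, 0, 0],
])

```text
clock: 13.25
eef_pos: [590.0, -196.3, 23.3]
eef_rot: [-3.141, 0.002, 1.579]
wrist_force: [-5.3, -9.2, 1.4]
finger_gap: 13.5
finger_force: 25.0
```

```bash
python3 chk.py s14
```

```text
[ 590.02915657 -196.28853468   23.25590107] [-5.3 -9.2  1.4]
pit y by bevel -271.8658664582859
top z 15.198501036163407
[(20, 3.7), (23, 3.8), (26, 3.8), (29, 3.8), (32, 3.7), (35, 3.9), (38, 3.9), (41, 3.7), (44, 3.6), (47, 3.6), (50, 3.6), (53, 3.7), (56, 1.8), (59, 1.8), (62, 9.2), (65, 9.2), (68, 9.0)]
```

The block is back near centre. Before releasing, I'll check that the stop was the pit and not the gripper body meeting the gauge.

Run:
```python
from h import *
c=pickle.load(open('pics/s11.pkl','rb'));P,uv=cloud(c)
g=(P[:,2]>95)&(P[:,2]<190)&(P[:,0]>490)&(P[:,0]<690)&(P[:,1]<-150)&(P[:,1]>-320)
for x0 in range(490,690,20):
    m=g&(P[:,0]>=x0)&(P[:,0]<x0+20)&(P[:,2]<175); q=P[m]
    if len(q): h,e=np.histogram(q[:,1],bins=np.arange(-320,-149,10)); print(x0,[(int(a),int(b)) for a,b in zip(e,h) if b])
c=pickle.load(open('pics/w1.pkl','rb'));P,uv=cloud(c)
m=(P[:,2]>100)&(P[:,2]<160)&(abs(P[:,0]-600)<40)&(P[:,1]<-200)&(P[:,1]>-310);print('dial from w1',m.sum(),np.percentile(P[m][:,1],[0,2,50,98,100]) if m.any() else '')
c=pickle.load(open('pics/top0.pkl','rb'));P,uv=cloud(c)
m=(P[:,2]>100)&(P[:,2]<160)&(P[:,0]<700)&(P[:,0]>560)&(P[:,1]<-220)&(P[:,1]>-310);print('dial top',np.percentile(P[m][:,1],[0,2,50,98,100]))
```

```text
490 [(-240, 45), (-230, 14), (-220, 10), (-210, 14), (-200, 10), (-190, 14), (-180, 11), (-170, 2)]
510 [(-240, 121), (-230, 60), (-220, 36), (-210, 24), (-200, 28), (-190, 25), (-180, 22), (-170, 10)]
530 [(-230, 120), (-220, 26), (-210, 26), (-200, 26), (-190, 26), (-180, 2)]
550 [(-240, 53), (-230, 167), (-220, 41), (-200, 7), (-190, 1)]
570 [(-300, 103), (-290, 49), (-280, 45), (-270, 11), (-240, 59), (-230, 146), (-220, 71), (-210, 38)]
590 [(-300, 118), (-290, 50), (-280, 59), (-270, 13), (-240, 44), (-230, 137), (-220, 64), (-210, 9), (-200, 1), (-190, 4)]
610 [(-290, 1), (-280, 89), (-270, 12), (-240, 53), (-230, 104), (-220, 49), (-210, 5), (-200, 3), (-190, 58), (-180, 3)]
630 [(-280, 88), (-270, 13), (-230, 110), (-220, 31), (-210, 4), (-200, 5), (-190, 61), (-180, 7)]
650 [(-290, 1), (-280, 94), (-270, 11), (-240, 124), (-230, 77), (-220, 37), (-210, 29), (-200, 29), (-190, 34), (-180, 22), (-170, 10)]
670 [(-290, 110), (-280, 150), (-270, 29), (-260, 10), (-240, 52), (-230, 20), (-220, 13), (-210, 14), (-200, 12), (-190, 9), (-180, 14), (-170, 3)]
dial from w1 256 [-257.70403782 -252.4023461  -245.57653375 -244.03090131 -243.22899216]
dial top [-297.12349657 -293.69194062 -268.69439073 -232.84108563 -229.19746336]
```

Run:
```python
from h import *
c=pickle.load(open('pics/top0.pkl','rb'));P,uv=cloud(c)
m=(P[:,2]>90)&(P[:,2]<200)&(P[:,0]<760)&(P[:,0]>560)&(P[:,1]<-215)&(P[:,1]>-243);print('gauge parts y>-243',m.sum(),P[m].min(0),P[m].max(0))
c=pickle.load(open('pics/s11.pkl','rb'));P,uv=cloud(c)
m=(P[:,2]>95)&(P[:,1]>-250)&(P[:,1]<-200)&(P[:,2]<250)&(P[:,0]>480)&(P[:,0]<760)
for z in range(95,250,15):
    q=P[m&(P[:,2]>=z)&(P[:,2]<z+15)]
    if len(q): print(z,len(q),'x',q[:,0].min().round(),q[:,0].max().round(),'ymin',np.sort(q[:,1])[[0,len(q)//20]].round(1))
```

```text
gauge parts y>-243 73 [ 685.53160413 -242.90921979  126.65170614] [ 704.04267573 -229.11451533  139.22974746]
95 45 x 571.0 609.0 ymin [-212.  -210.3]
110 25 x 510.0 670.0 ymin [-234.6 -233.9]
125 501 x 510.0 693.0 ymin [-237.  -234.2]
140 458 x 502.0 677.0 ymin [-236.  -234.8]
155 909 x 501.0 679.0 ymin [-236.5 -233.5]
170 264 x 550.0 607.0 ymin [-223.3 -222.2]
185 146 x 550.0 607.0 ymin [-231.5 -221.7]
200 310 x 550.0 625.0 ymin [-239.2 -236.3]
215 388 x 553.0 627.0 ymin [-239.8 -236.8]
230 284 x 555.0 625.0 ymin [-237.7 -234.2]
245 65 x 570.0 624.0 ymin [-234.1 -233.2]
```

Clearances to the dial and clamp knob are about 7 mm, so the stop was the pit: pit centre −273.3 against rod −270, less 2.5 slack. I'll relax and release.

Call:
move_arm([
  [-0.0007, -0.0005, 0, 0],
  [-0.0015, -0.001, 0, 0],
  [-0.0015, -0.001, 0, 0],
])

```text
clock: 13.6
eef_pos: [589.7, -196.4, 23.2]
eef_rot: [3.141, 0.0, 1.58]
wrist_force: [0.5, -2.5, -3.1]
finger_gap: 14.0
finger_force: 25.0
```

Call:
move_arm([
  [0, 0, 0, 0],
  [0, 0, 0, 0],
  [0, 0, 0, 0],
  [0, 0, 0, 0],
], jaw=0.045)

```text
clock: 14.0
eef_pos: [589.8, -196.1, 23.5]
eef_rot: [3.141, 0.0, 1.58]
wrist_force: [-0.7, -0.3, 0.0]
finger_gap: 42.2
finger_force: 0.0
```

Call:
move_arm([
  [0, 0, -0.01, 0],
  [0, 0, -0.03, 0],
  [0, 0, -0.06, 0],
  [0, 0, -0.1, 0],
  [0, 0, -0.14, 0],
  [0, 0, -0.18, 0],
  [0, 0, -0.18, 0],
  [0, 0, -0.18, 0],
])

```text
clock: 14.8
eef_pos: [589.8, -196.2, 204.6]
eef_rot: [3.14, 0.001, 1.58]
wrist_force: [-0.2, 0.7, -1.2]
finger_gap: 45.1
finger_force: 0.0
```

```bash
python3 chk.py s15
python3 - <<'E'
from h import *
s=manip.read_state(); e=[*s['eef_pos'],s['eef_rot'][2]]; print(e)
for z in (205,): go(e,[404.0,-373.7,z,.18])
E
```

```text
[ 589.83056931 -196.19193189  204.59270449] [-0.2  0.7 -1.2]
pit y by bevel -271.1874209126415
top z 15.02570641907539
[(20, 3.8), (23, 3.8), (26, 3.9), (29, 3.7), (32, 3.7), (35, 3.7), (38, 3.7), (41, 3.6), (44, 3.6), (47, 3.7), (50, 3.6), (53, 3.6), (56, 1.9), (59, 5.5), (62, 9.1), (65, 9.2), (68, 9.0)]
[np.float64(589.4253932691676), np.float64(-196.04316379018917), np.float64(203.1931180698832), np.float64(1.5798507312097565)]
[-0.176  -0.187  -0.0018  1.3999]
```

Call:
move_arm([
  [-0.05, -0.05, 0, 0.14],
  [-0.1, -0.1, 0, 0.28],
  [-0.14, -0.15, 0, 0.42],
  [-0.176, -0.187, 0, 0.56],
  [-0.176, -0.187, 0, 0.7],
  [-0.176, -0.187, 0, 0.84],
  [-0.176, -0.187, 0, 0.98],
  [-0.176, -0.187, 0, 1.12],
  [-0.176, -0.187, 0, 1.26],
  [-0.176, -0.187, 0, 1.4],
  [-0.176, -0.187, 0, 1.4],
  [-0.176, -0.187, 0, 1.4],
], jaw=0.094)

```text
clock: 16.05
eef_pos: [404.1, -373.6, 202.6]
eef_rot: [-3.14, 0.001, 0.184]
wrist_force: [0.3, 0.4, -0.1]
finger_gap: 93.9
finger_force: 0.0
```

Run:
```python
from h import *
c=cam('wrist','w16');s=manip.read_state();print(s['eef_pos'],s['eef_rot'])
P,uv=cloud(c);n=(abs(P[:,0]-404)<60)&(abs(P[:,1]+370)<65)
for a,b in [(92,103),(35,60),(6,13)]:
    m=n&(P[:,2]>a)&(P[:,2]<b);print(a,m.sum(),cv2.minAreaRect(P[m][:,:2].astype(np.float32)) if m.sum()>5 else '')
t=cam('top','t16');P,uv=cloud(t);n=(abs(P[:,0]-404)<60)&(abs(P[:,1]+370)<65)
m=(P[:,2]>12)&(P[:,2]<17)&(P[:,0]>540)&(P[:,0]<617.5)&(P[:,1]<-150)&(P[:,1]>-305);print('block top',m.sum(),cv2.minAreaRect(P[m][:,:2].astype(np.float32)),np.percentile(P[m][:,2],[5,95]))
m=(P[:,2]>42)&(P[:,2]<50)&(abs(P[:,0]-590)<30)&(P[:,1]<-130)&(P[:,1]>-240);print('rib',m.sum(),cv2.minAreaRect(P[m][:,:2].astype(np.float32)) if m.sum()>5 else '')
```

```text
[ 404.14861685 -373.67250371  202.80737264] [-3.14063407e+00  6.39643537e-04  1.83845027e-01]
92 1428 ((403.0568542480469, -370.6012878417969), (29.871826171875, 33.13764572143555), 11.242999076843262)
35 247 ((408.04974365234375, -379.79931640625), (18.339706420898438, 56.919273376464844), 0.3193357288837433)
6 3196 ((402.9328308105469, -372.89666748046875), (70.14270782470703, 85.065185546875), 9.460575103759766)
block top 1291 ((588.1346435546875, -237.68618774414062), (132.47840881347656, 58.25095748901367), 89.79084014892578) [12.29922138 15.99257621]
rib 179 ((588.85546875, -190.90628051757812), (13.582626342773438, 40.316871643066406), 1.859191656112671)
```

The block rests against the fence with its pit at y≈−271. The grip's head at (403.1, −370.6) agrees with the earlier measurement, so I'll descend over it.

Call:
move_arm([
  [0, 0, 0.04, 0],
  [0, 0, 0.08, 0],
  [0, 0, 0.11, 0],
  [0, 0, 0.135, 0],
  [0, 0, 0.155, 0],
  [0, 0, 0.166, 0],
  [0, 0, 0.166, 0],
  [0, 0, 0.166, 0],
  [0, 0, 0.166, 0],
], jaw=0.094)

```text
clock: 17.05
eef_pos: [404.7, -374.3, 38.6]
eef_rot: [3.14, -0.001, 0.18]
wrist_force: [0.6, -0.4, 1.3]
finger_gap: 94.0
finger_force: 0.0
```

Call:
move_arm([
  [0, 0, 0, 0],
  [0, 0, 0, 0],
  [0, 0, 0, 0],
  [0, 0, 0, 0],
  [0, 0, 0, 0],
  [0, 0, 0, 0],
  [0, 0, 0, 0],
  [0, 0, 0, 0],
], jaw=0.03, squeeze=25)

```text
clock: 17.85
eef_pos: [404.1, -373.5, 37.2]
eef_rot: [-3.141, 0.0, 0.18]
wrist_force: [-1.0, 3.5, 0.1]
finger_gap: 39.7
finger_force: 25.0
```

The trigger is on its stop: 40 mm span at 25 N. I'll hold it briefly, release and withdraw.

Call:
move_arm([
  [0, 0, 0, 0],
  [0, 0, 0, 0],
  [0, 0, 0, 0],
  [0, 0, 0, 0],
])

```text
clock: 18.25
eef_pos: [404.0, -373.5, 37.2]
eef_rot: [-3.141, 0.001, 0.18]
wrist_force: [-2.2, 4.4, -1.5]
finger_gap: 39.9
finger_force: 25.0
```

Call:
move_arm([
  [0, 0, 0, 0],
  [0, 0, 0, 0],
  [0, 0, 0, 0],
  [0, 0, 0, 0],
  [0, 0, 0, 0],
  [0, 0, 0, 0],
  [0, 0, 0, 0],
  [0, 0, 0, 0],
], jaw=0.094)

```text
clock: 19.05
eef_pos: [404.2, -373.7, 37.3]
eef_rot: [-3.141, 0.0, 0.18]
wrist_force: [0.0, -0.3, 0.1]
finger_gap: 93.7
finger_force: 0.0
```

Call:
move_arm([
  [0, 0, -0.01, 0],
  [0, 0, -0.03, 0],
  [0, 0, -0.06, 0],
  [0, 0, -0.1, 0],
  [0, 0, -0.14, 0],
  [0, 0, -0.16, 0],
  [0, 0, -0.16, 0],
  [0, 0, -0.16, 0],
])

```text
clock: 19.85
eef_pos: [404.2, -373.7, 197.4]
eef_rot: [3.141, -0.0, 0.18]
wrist_force: [0.1, 0.6, 1.2]
finger_gap: 93.7
finger_force: 0.0
```

```bash
python3 chk.py s17
python3 - <<'E'
from h import *
t=cam('top','t17');P,uv=cloud(t)
m=(P[:,2]>42)&(P[:,2]<50)&(abs(P[:,0]-590)<30)&(P[:,1]<-130)&(P[:,1]>-240);print('rib',m.sum(),cv2.minAreaRect(P[m][:,:2].astype(np.float32)))
E
```

```text
[ 404.17409718 -373.70594376  197.42161413] [0.1 0.6 1.2]
pit y by bevel -270.97923813914
top z 14.97809986841986
[(20, 3.8), (23, 3.8), (26, 3.8), (29, 3.7), (32, 3.6), (35, 3.7), (38, 3.8), (41, 3.6), (44, 1.8), (47, 3.6), (50, 3.5), (53, 3.6), (56, 1.9), (59, 1.9), (62, 9.0), (65, 9.1), (68, 9.1)]
rib 179 ((588.5588989257812, -190.9165496826172), (14.278646469116211, 40.55848693847656), 3.2544734477996826)
```

```bash
python3 -c "
from cell import manip
print(manip.sign_off())"
```

```text
the job is handed in; nothing more can be done
None
```

I slid the block along the fence until the plunger stopped it in the pit, squeezed the trigger to its stop and released it, then handed the job in at about 20 s; I inferred that the plunger reached the bottom from the block stopping against it, not from a direct view.

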